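# Fit and clamp the guide plate of a pastry strip cutter

### The job

Put the guide plate onto the pastry strip cutter: its two holes over the two upright pins, lying flat on the deck, with the raised pad towards the cutter discs. Then swing the clamp arm over the plate as far as its stop and turn the knurled thumbscrew clockwise until it seats snugly on the pad, stopping when the resistance rises: firm, not forced. Let go of everything, and leave the other things on the bench where they are.

Things in the scene. Friction and masses are not known exactly. Their poses are not given: they have to be found in the camera images.
- cutter: Fixed pastry strip cutter: aluminium deck 175 x 190 mm, its top 30 mm above the bench (own x -50 to +125 mm, y +-95); a row of steel cutter discs at x = +146 mm, 70 mm high. Origin on the bench midway between the two pins; own +x points from the pins to the post and discs, z up. It stands left or right on the bench, turned by up to 0.3 rad.
- pin_a (a point): Foot of the pin on the cutter's +y side, on the deck's top (30 mm above the bench). The pins are upright, 12 mm in diameter, 28 mm tall, the top 8 mm tapering to 5 mm; 130 mm apart.
- pin_b (a point): The same for the pin on the cutter's -y side.
- post (a point): Top of the clamp arm's pivot post (78 mm above the bench), 95 mm to the +x side of the middle between the pins.
- swing (a joint): Swing of the clamp arm about the upright post, rad: 0 = over the plate, pointing to the cutter's -x, against its stop; grows counter-clockwise from above, to 2.2; starts at 1.0 to 1.9. It stays where it is left (2 N at the screw moves it). Arm 26 mm wide, 62 to 76 mm above the bench; screw axis 69 mm from the post's axis.
- screw: Steel thumbscrew, upright, carried by the arm: knurled round head 44 mm in diameter, 32 mm tall; origin at the middle of the head, on the screw's axis (113 to 118 mm above the bench at the start); z up, x and y turn with the screw. Clockwise (from above) drives it and its head down 3.5 mm per rad (coarse thread); turned freely it takes about 0.1 N m. It stays as left, easing only slightly.
- collar (a point): Underside of the screw's collar (34 mm in diameter), 67.5 mm below the head's middle. At the start it is 1.6 to 3 rad short of touching the pad of a seated plate. Once it bears on the pad, each further rad adds roughly 65 N of clamping force and 0.3 N m of turning moment (nearer 0.2 felt at rest), and the head stops sinking; snug is about 0.3 to 0.9 rad past touching.
- fence (a point): Middle of the guide plate's upright fence, where to grip it: a bar 10 mm thick (plate x), 75 mm long (plate y), 6 to 46 mm above the plate's underside; this point is 26 mm above it. Plate (about 0.35 kg): aluminium, 90 mm (x) by 170 (y), 6 thick. In plate axes the middle between the holes is 12 mm to +x of this point, the pad 37 mm to +x.
- plate: The same guide plate, origin at the middle of its underside, midway between the holes; z up. On the cutter its axes are those of the cutter.
- hole_a (a point): Centre of the plate's hole on its +y side, at the underside; 15.5 mm in diameter, goes over pin_a. The holes are 130 mm apart.
- hole_b (a point): Centre of the plate's hole on its -y side; goes over pin_b.
- pad (a point): Middle of the top of the plate's raised pad, 36 x 44 mm, 10 mm above the plate's underside; the screw seats here.
- shaker_mid (a point): Bystander, leave alone: steel sugar shaker, upright cylinder 56 mm in diameter, 130 high. This point is at its middle, half-way up.
- tart_ring_mid (a point): Bystander, leave alone: thin steel tart ring lying flat, 68 mm in diameter, 30 high; it lies about 0.11 m from the guide plate's middle, on the plate's +x side. This point is at its middle, half-way up.
- palette_mid (a point): Bystander, leave alone: spatula 200 mm long with a wooden handle, lying flat, under 25 mm high; about 0.12 m from the guide plate's middle on the plate's -x side, roughly parallel to the fence. This point is at its middle, half-way up.
- mould_mid (a point): Bystander, leave alone: small steel bowl mould, 68 mm in diameter, 40 high; in front of the cutter (about 0.12 m to the -x side of its pins). This point is at its middle, half-way up.
- pastry1_mid (a point): Bystander, leave alone: round pastry with cream, 100 mm in diameter, 53 high. This point is at its middle, half-way up.
- pastry2_mid (a point): Bystander, leave alone: round pastry with cream, 100 mm in diameter, 53 high. This point is at its middle, half-way up.
- jar_mid (a point): Bystander, leave alone: amber jar with white lid, 74 mm in diameter, 106 high. This point is at its middle, half-way up.

How it is judged:
By the outcome, as a careful person would: the job done as asked, in the order asked, and still so for the second after the job is handed in, with the robot touching nothing.
It also fails if it takes over 72 s, if anything falls off the work surface, if the arm or the gripper's body presses on something with over 40 N, if the wrist force passes 120 N, or if a joint passes its speed limit or range.

### The arm

A 6-joint arm with a two-finger parallel gripper is mounted at the origin on the work surface. World frame = base frame: x ahead of the robot, y to its left, z up, the work surface at z = 0. Lengths are in m, angles in rad, forces in N, time in s.
With the tool pointing down it reaches from about 0.325 to 0.85 m from the base axis. Payload 4.4 kg.
Tool frame: the origin (TCP) lies between the finger pads; the fingertips stand 25 mm ahead of it and the grasp point (between the pads) lies 6 mm ahead of it; z points along the fingers, y is the line along which they close (so a half turn about z gives the same grasp; the last joint's range is limited). The gripper opens to 94 mm and grips with 3 to 60 N. Pads are 16 mm wide; open, the fingers measure 119 mm over their backs; the gripper's body (75 mm by 177 mm) begins 78 mm behind the grasp point.
Start: joints at [-1.498, 0.207, 1.542, -0, 1.393, -0.15], TCP at [0.127, -0.561, 0.23] pointing down, gripper open.
Joint ranges: [-2.73, 2.73], [-0.86, 2.22], [0.23, 2.46], [-1.11, 4.25], [0.08, 2.63], [-2.82, 2.82]. Speed limits (rad/s): [2.79, 2.79, 3.14, 3.14, 3.14, 3.14].

### API

Orientations are given as a rotation vector (axis times angle).
In Python, from plant import telemetry, imaging, arm, find_in, tip_of gives the robot as it stands. The module is installed in compiled form; this text tells all that it offers.
- The arm moves only by the shell command python3 -m handwheel 'ROWS' [OPENING] [FORCE]. ROWS is JSON, a list of rows, each a list of 4 numbers: the shift along the tool's x, y, z in mm, then the turn about the tool's z in degrees. In form: [[dx, dy, dz, spin], ...]. A call has 1 to 20 rows; each row is the pose to reach, as a shift and turn from the pose commanded when the call began, along the tool's axes at that moment; what a row does not reach only later rows make up. A row lasts 1/12 s, in which the tool goes at most 41.7 mm and 7.16 degrees, less where a joint would pass 70% of its speed; a pose out of reach is approached as far as the arm can. A call with a gripper value outside its range is refused whole. OPENING is the finger opening in mm, from 0 to 94, set as the call begins (- or left out, the last holds). The fingers move at their own pace and stop on an object; FORCE is the grip in N (left out, the last holds). Time passes only in rows, so rows that repeat a pose let the fingers close. It gives the time, the measured TCP pose, the force, the opening and the grip force at its end, in the units of the state.
- telemetry.sense(): the state, without advancing time (a new reading comes with each control period).
- imaging.read_camera(name): name is "scene" or "top" or "wrist"; returns a dict with "frame" (480x640x3 uint8, red, green, blue), "intrinsics" (3x3 intrinsics, pixels), "k1" (the pictures are not rectified: a ray, as slopes to the right and down, at radius r is drawn at 1 + k1 r^2 times it, then the intrinsics apply), "rvec" (rotation vector, rad) and "tvec" (3), from world to camera coordinates, as OpenCV has them. Camera axes: x right, y down, z forward; pixel columns grow to the right and rows downward; lengths in m; the calibration is good to about 2 mm. A picture is of the moment at which its call begins. There is no depth.
- arm.finish_job(): hands the job in; it is judged then, once.
Trained networks look in a picture, given as the dict that the camera call returned (one of the last four; its "shot" number tells which), for a name from the list of things; names that differ only in an ending like _2 or _b are one class to them, and where a whole thing is asked for, a point or a joint stands for the part that bears it (a point fixed in the world has none). Each returns a list of dicts, best first, with "confidence" (0 to 1); they miss things now and then, are a little off and sometimes report something else, mostly with a low value. They report only what shows in the picture. A call takes as long as a camera call.
- find_in(picture, thing): "uv" ([column, row] in pixels, amid what is visible of it).
- tip_of(picture, thing): "uv" ([column, row] in pixels: a listed point, or the origin of a listed thing).
The state is a dict: "time_s": time; "joints": joint angles; "joint_vel": joint speeds; "joint_efforts": joint torques, N m; "ee_pos": TCP position; "eef_rot": TCP orientation; "ft_force": force on the tool from outside, world axes, zero at the start; "wrist_torque": the same for the moment, N m; "width": finger opening in m; "gripper_force": force on a finger pad.
Only numpy, scipy, OpenCV 4.12 (cv2) and the standard library are available. Lean on these libraries where they do the work, as an engineer would, in place of code of your own. Each camera call takes 0.05 s, during which the arm holds its last target. There are 200 camera calls.

## Working session

There is one attempt and no reset: what is moved stays moved. The work goes in short steps, Python scripts to look and compute and a shell command to move; the robot and the scene stay as the last step left them, time stands still between calls to the robot, and variables do not carry over. Pictures are saved under pics/ and viewed, at most 10 in all, crops included, and the job is handed in when it is done.

```bash
mkdir -p pics
cat > h.py <<'E'
import numpy as np, cv2
from plant import telemetry, imaging, arm, find_in, tip_of
from scipy.spatial.transform import Rotation as R
def ray(p,uv):
    K=np.array(p["intrinsics"]);d=np.array([(uv[0]-K[0,2])/K[0,0],(uv[1]-K[1,2])/K[1,1]])
    s=d.copy()
    for _ in range(20): s=d/(1+p["k1"]*(s@s))
    Rm=R.from_rotvec(p["rvec"]).as_matrix()
    return -Rm.T@np.array(p["tvec"]), Rm.T@np.array([s[0],s[1],1])
def at(p,uv,z):
    o,d=ray(p,uv);return o+d*(z-o[2])/d[2]
def tri(l):
    A=np.zeros((3,3));b=np.zeros(3)
    for p,uv in l:
        o,d=ray(p,uv);d=d/np.linalg.norm(d);M=np.eye(3)-np.outer(d,d);A+=M;b+=M@o
    return np.linalg.solve(A,b)
def proj(p,X):
    Xc=R.from_rotvec(p["rvec"]).as_matrix()@np.array(X)+np.array(p["tvec"])
    s=Xc[:2]/Xc[2];s=s*(1+p["k1"]*(s@s));K=np.array(p["intrinsics"])
    return np.array([K[0,0]*s[0]+K[0,2],K[1,1]*s[1]+K[1,2]])
def save(p,n): cv2.imwrite("pics/"+n+".png",p["frame"][:,:,::-1])
def st():
    s=telemetry.sense();T=R.from_rotvec(s["eef_rot"]).as_matrix()
    return s,np.array(s["ee_pos"]),T
E
python3 - <<'E'
from h import *
np.set_printoptions(precision=4,suppress=True)
s,p,T=st();print(s["time_s"],p,T,s["ft_force"],s["width"])
Z=dict(pin_a=.03,pin_b=.03,post=.078,screw=.115,collar=.048,fence=.026,plate=0,hole_a=0,hole_b=0,pad=.01,shaker_mid=.065,tart_ring_mid=.015,palette_mid=.01,mould_mid=.02,pastry1_mid=.026,jar_mid=.053)
P={n:imaging.read_camera(n) for n in("scene","top")}
for n in P: save(P[n],n+"0")
for k,z in Z.items():
    for n,q in P.items():
        r=tip_of(q,k)[:3]
        print(k,n,[(np.round(x["uv"]).tolist(),round(x["confidence"],2),np.round(at(q,x["uv"],z)[:2],4).tolist()) for x in r])
E
```

```text
0.0 [ 0.127  -0.56    0.2293] [[ 0.9753  0.2209 -0.0002]
 [ 0.2209 -0.9753  0.0022]
 [ 0.0003 -0.0022 -1.    ]] [ 0.6187 -1.0522 -0.1526] 0.09382540996653606
pin_a scene [([436.0, 290.0], 0.55, [0.4888, 0.275])]
pin_a top [([272.0, 242.0], 0.9, [0.5094, 0.1491]), ([229.0, 242.0], 0.63, [0.5052, 0.2773])]
pin_b scene [([436.0, 290.0], 0.55, [0.4888, 0.275])]
pin_b top [([272.0, 242.0], 0.9, [0.5094, 0.1491]), ([229.0, 242.0], 0.63, [0.5052, 0.2773])]
post scene [([410.0, 309.0], 0.83, [0.6043, 0.2182]), ([244.0, 255.0], 0.64, [0.5572, -0.1834])]
post top [([271.0, 241.0], 0.15, [0.5062, 0.1457])]
screw scene [([380.0, 298.0], 0.71, [0.6235, 0.154]), ([413.0, 306.0], 0.45, [0.6252, 0.2222])]
screw top [([268.0, 202.0], 0.57, [0.6129, 0.1511])]
collar scene [([375.0, 314.0], 0.82, [0.6157, 0.1481])]
collar top [([272.0, 204.0], 0.56, [0.6201, 0.1513]), ([373.0, 260.0], 0.39, [0.4627, -0.1499])]
fence scene [([238.0, 247.0], 0.95, [0.4869, -0.2354]), ([376.0, 298.0], 0.22, [0.5515, 0.1418])]
fence top [([403.0, 253.0], 0.97, [0.4846, -0.2399])]
plate scene [([243.0, 255.0], 0.62, [0.4873
[... 965 characters left out ...]
.0, 226.0], 0.76, [0.3944, -0.2863]), ([383.0, 284.0], 0.47, [0.4869, 0.1492]), ([437.0, 293.0], 0.23, [0.4789, 0.279])]
palette_mid top [([414.0, 288.0], 0.85, [0.3842, -0.2743]), ([398.0, 242.0], 0.21, [0.5202, -0.2272])]
mould_mid scene [([427.0, 256.0], 0.76, [0.3696, 0.2425])]
mould_mid top [([241.0, 285.0], 0.67, [0.3801, 0.2357])]
pastry1_mid scene [([300.0, 321.0], 0.96, [0.6639, -0.0074]), ([382.0, 284.0], 0.63, [0.5019, 0.1462])]
pastry1_mid top [([325.0, 192.0], 0.58, [0.6632, -0.0068])]
jar_mid scene [([131.0, 246.0], 0.64, [0.5909, -0.4806])]
jar_mid top [([488.0, 215.0], 0.79, [0.5978, -0.4794]), ([378.0, 262.0], 0.4, [0.457, -0.1642]), ([274.0, 203.0], 0.38, [0.6214, 0.1439])]
```

View pics/top0.png

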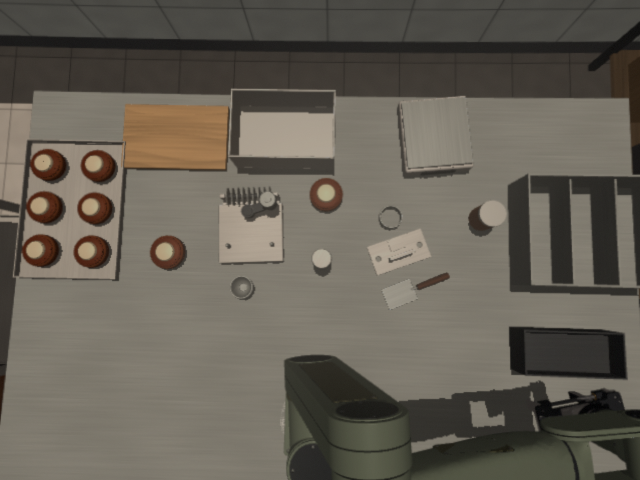

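View pics/scene0.png

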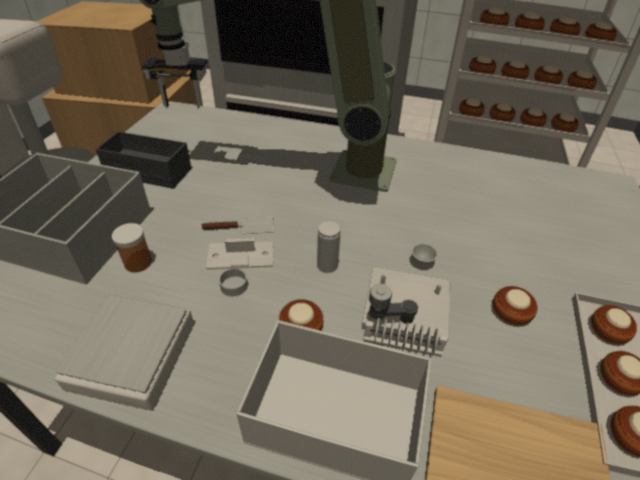

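The top view shows the cutter at columns 218–283 and rows 195–263, with its pins at (229,242) and (272,242) and the screw at (268,202). The plate is at (398,252), pad side up, which is world +x. The scene view agrees. Next I move above the fence at travel height.

```bash
python3 -m handwheel '[[419,-242,0,-98.5],[419,-242,0,-98.5],[419,-242,0,-98.5],[419,-242,0,-98.5],[419,-242,0,-98.5],[419,-242,0,-98.5],[419,-242,0,-98.5],[419,-242,0,-98.5],[419,-242,0,-98.5],[419,-242,0,-98.5],[419,-242,0,-98.5],[419,-242,0,-98.5],[419,-242,0,-98.5],[419,-242,0,-98.5],[419,-242,0,-98.5],[419,-242,0,-98.5],[419,-242,0,-98.5],[419,-242,0,-98.5],[419,-242,0,-98.5],[419,-242,0,-98.5]]' 50 30
cat > pl.py <<'E'
from h import *
np.set_printoptions(precision=4,suppress=True)
s,p,T=st();print(s["time_s"],p,T[:,0],T[:,1],s["joints"],s["ft_force"])
P={n:imaging.read_camera(n) for n in("top","wrist","scene")};save(P["wrist"],"w1")
for k,z in dict(fence=.026,hole_a=0,pad=.01,plate=0,tart_ring_mid=.015,palette_mid=.01).items():
    for n,q in P.items():
        print(k,n,[(np.round(x["uv"]).tolist(),round(x["confidence"],2),np.round(at(q,x["uv"],z)[:2],4).tolist()) for x in tip_of(q,k)[:2]])
E
python3 pl.py
```

```text
time_s: 3.37
ee_pos: [0.482, -0.2325, 0.2305]
eef_rot: [1.775, 2.592, 0.0]
ft_force: [-0.3, 0.4, -0.4]
width: 0.0501
gripper_force: 0.0
3.3667 [ 0.482  -0.2325  0.2305] [-0.3615  0.9324 -0.0001] [0.9324 0.3615 0.0001] [-0.6113  0.122   1.6393  0.      1.3802 -0.9811] [-0.3     0.4251 -0.4415]
fence top [([416.0, 292.0], 0.73, [0.373, -0.2765]), ([402.0, 255.0], 0.63, [0.4786, -0.2358])]
fence wrist [([316.0, 220.0], 0.68, [0.4789, -0.2382])]
fence scene [([240.0, 244.0], 0.91, [0.4764, -0.2335])]
hole_a top [([418.0, 244.0], 0.95, [0.5159, -0.2891]), ([378.0, 259.0], 0.57, [0.4684, -0.1704])]
hole_a wrist [([326.0, 154.0], 0.93, [0.4649, -0.1736]), ([328.0, 267.0], 0.67, [0.513, -0.2914])]
hole_a scene [([218.0, 259.0], 0.96, [0.5211, -0.2792]), ([264.0, 254.0], 0.63, [0.4656, -0.1708])]
pad top [([398.0, 242.0], 0.63, [0.5184, -0.2264])]
pad wrist [([354.0, 218.0], 0.77, [0.5175, -0.225])]
pad scene [([241.0, 258.0], 0.59, [0.5075, -0.2183])]
plate top [([400.0, 255.0], 0.91, [0.4818, -0.2331])]
plate wrist [([329.0, 214.0], 0.9, [0.4912, -0.2324])]
plate scene [([436.0, 291.0], 0.62, [0.4634, 0.2778]), ([242.0, 256.0], 0.55, [0.4897, -0.2243])]
tart_ring_mid top [([391.0, 216.0], 0.62, [0.598, -0.2062])]
tart_ring_mid wrist [([328.0, 211.0], 0.59, [0.4877, -0.2266]), ([583.0, 66.0], 0.18, [0.6623, -0.0082])]
tart_ring_mid scene [([233.0, 283.0], 0.83, [0.5973, -0.2002])]
palette_mid top [([417.0, 288.0], 0.48, [0.3823, -0.2825]), ([272.0, 203.0], 0.31, [0.6304, 0.155])]
palette_mid wrist [([225.0, 228.0], 0.77, [0.3907, -0.286])]
palette_mid scene [([237.0, 223.0], 0.87, [0.3816, -0.2856])]
```

View pics/w1.png

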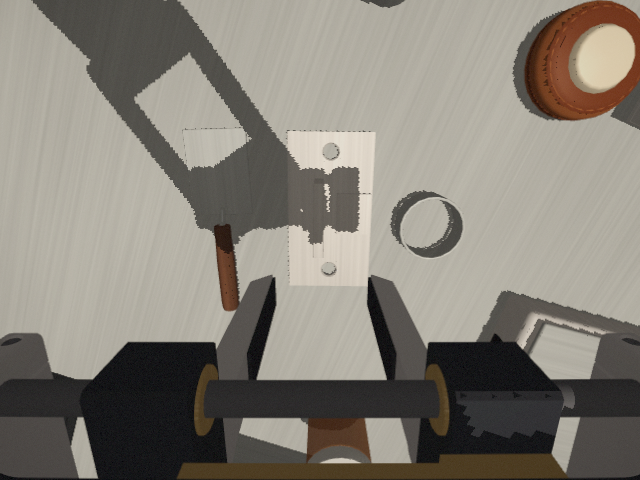

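The wrist view shows the plate at columns 288–375, with its holes at about (331,151) and (328,268) and the fence in shadow. The ring at (427,225) and the handle at (228,265) are clear of the fingers. I'll compute the plate pose from these pixels.

Run:
```python
from h import *
np.set_printoptions(precision=4,suppress=True)
q=imaging.read_camera("wrist");s,p,T=st()
g=cv2.cvtColor(q["frame"],cv2.COLOR_RGB2GRAY)
h=[at(q,uv,z)[:2] for uv,z in (((331,151),.003),((328.5,268.5),.003))]
c=[at(q,uv,.006)[:2] for uv in ((288,131),(376,131),(372,286),(289,286))]
print(h,c,np.mean(c,0))
y=h[0]-h[1];print(np.linalg.norm(y),np.arctan2(-y[0],y[1]),np.arctan2(T[1,1],T[0,1]))
for a,b in((0,3),(1,2)):
    e=c[a]-c[b];print(np.linalg.norm(e),np.arctan2(-e[0],e[1]))
for a,b in((1,0),(2,3)):
    e=c[a]-c[b];print(np.linalg.norm(e),np.arctan2(e[1],e[0]))
cr=cv2.resize(g[120:300,270:390],None,fx=3,fy=3,interpolation=cv2.INTER_CUBIC);cv2.imwrite("pics/w1c.png",cv2.createCLAHE(4,(4,4)).apply(cr))
```

```text
[array([ 0.4687, -0.1686]), array([ 0.5143, -0.2909])] [array([ 0.4205, -0.166 ]), array([ 0.5038, -0.1335]), array([ 0.5684, -0.2917]), array([ 0.4794, -0.3264])] [ 0.493  -0.2294]
0.13056242133621154 0.3572781461432175 0.3711389703386201
0.17088260787200418 0.35200733281616337
0.1708810623160635 0.3876640207683948
0.08940997276555243 0.371609927853148
0.09550272386182114 0.37151291734360575
```

View pics/w1c.png

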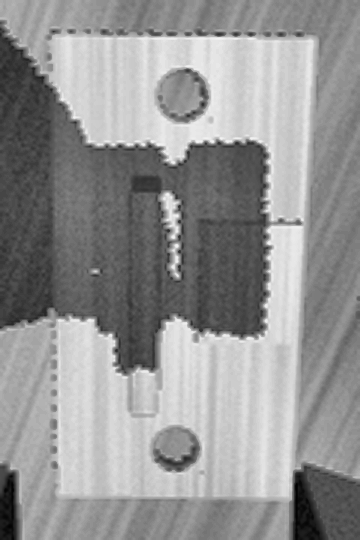

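The crop shows the fence top running from about (318,183) to (315,258), centred under the gripper to within about 2 mm and aligned in yaw. I'll descend and grip.

```bash
python3 -m handwheel '[[-1,-2,40,0],[-1,-2,80,0],[-1,-2,110,0],[-1,-2,140,0],[-1,-2,160,0],[-1,-2,175,0],[-1,-2,185,0],[-1,-2,191,0],[-1,-2,191,0],[-1,-2,191,0]]' 46 35 && python3 -m handwheel '[[0,0,0,0],[0,0,0,0],[0,0,0,0],[0,0,0,0],[0,0,0,0],[0,0,0,0],[0,0,0,0],[0,0,0,0]]' 0 35
```

```text
time_s: 5.3
ee_pos: [0.4812, -0.2342, 0.04]
eef_rot: [1.773, 2.592, 0.0]
ft_force: [0.2, 0.7, -0.2]
width: 0.0458
gripper_force: 0.0
time_s: 5.97
ee_pos: [0.4805, -0.2341, 0.0397]
eef_rot: [-1.773, -2.593, 0.001]
ft_force: [-2.6, -0.8, 3.7]
width: 0.01
gripper_force: 35.0
```

```bash
python3 -m handwheel '[[0,0,-10,0],[0,0,-30,0],[0,0,-65,0],[0,0,-100,0],[0,0,-140,0],[0,0,-175,0],[0,0,-190,0],[27,12,-190,2],[54,23,-190,4],[81,34,-190,6],[108,46,-190,8],[135,58,-190,10],[162,69,-190,12],[190,81,-190,14],[217,92,-190,16],[244,104,-190,18],[271,115,-190,19.4],[271,115,-190,19.4],[271,115,-190,19.4],[271,115,-190,19.4]]' 0 35
cat > cu.py <<'E'
import sys
from h import *
np.set_printoptions(precision=4,suppress=True)
s,p,T=st();print(s["time_s"],p,T[:,0],T[:,1],s["width"],s["ft_force"],s["joints"])
P={n:imaging.read_camera(n) for n in("wrist","top","scene")};save(P["wrist"],sys.argv[1])
for k,z in dict(pin_a=.03,post=.078,screw=.115,collar=.048,mould_mid=.02,hole_a=p[2]-.04,fence=p[2]-.014,plate=p[2]-.04).items():
    for n,q in P.items():
        print(k,n,[(np.round(x["uv"]).tolist(),round(x["confidence"],2),np.round(at(q,x["uv"],z)[:2],4).tolist()) for x in tip_of(q,k)[:3]])
E
python3 cu.py w2
```

```text
time_s: 7.63
ee_pos: [0.4891, 0.0603, 0.2291]
eef_rot: [-2.184, -2.258, 0.001]
ft_force: [0.0, -0.1, -4.1]
width: 0.0099
gripper_force: 35.0
7.6333 [0.4891 0.0603 0.2291] [-0.0334  0.9994 -0.0003] [ 0.9994  0.0334 -0.001 ] 0.009867644942453664 [ 0.0021 -0.1204 -4.0596] [-0.0528  0.0322  1.7388 -0.0004  1.3716 -0.0862]
pin_a wrist [([337.0, 129.0], 0.71, [0.5018, 0.1467])]
pin_a top [([274.0, 244.0], 0.83, [0.5018, 0.1411]), ([228.0, 243.0], 0.72, [0.5025, 0.2778])]
pin_a scene [([435.0, 291.0], 0.93, [0.4933, 0.2728]), ([322.0, 218.0], 0.72, [0.3127, -0.0551]), ([382.0, 282.0], 0.63, [0.5, 0.1471])]
post wrist [([466.0, 37.0], 0.66, [0.5956, 0.2169])]
post top [([246.0, 209.0], 0.76, [0.5986, 0.2201])]
post scene [([411.0, 309.0], 0.84, [0.6037, 0.2203]), ([517.0, 305.0], 0.56, [0.5263, 0.4452])]
screw wrist [([504.0, 127.0], 0.65, [0.6179, 0.1515])]
screw top [([268.0, 199.0], 0.72, [0.6225, 0.1511]), ([254.0, 246.0], 0.37, [0.4875, 0.1875])]
screw scene [([380.0, 298.0], 0.81, [0.6245, 0.1542])]
collar wrist [([344.0, 169.0], 0.6, [0.5092, 0.111]), ([472.0, 128.0], 0.59, [0.6224, 0
[... 457 characters left out ...]

hole_a wrist [([343.0, 167.0], 0.93, [0.499, 0.1254]), ([341.0, 372.0], 0.89, [0.5044, -0.0028])]
hole_a top [([273.0, 242.0], 0.97, [0.4933, 0.1239]), ([320.0, 235.0], 0.7, [0.5142, 0.0036])]
hole_a scene [([380.0, 231.0], 0.96, [0.5028, 0.1231]), ([326.0, 221.0], 0.73, [0.5061, 0.0033])]
fence wrist [([322.0, 300.0], 0.6, [0.4903, 0.0598]), ([506.0, 125.0], 0.59, [0.57, 0.149]), ([342.0, 374.0], 0.17, [0.5029, 0.0148])]
fence top []
fence scene [([354.0, 213.0], 0.98, [0.4916, 0.0617])]
plate wrist [([340.0, 278.0], 0.9, [0.5007, 0.0612]), ([506.0, 124.0], 0.66, [0.5828, 0.1502])]
plate top []
plate scene [([354.0, 226.0], 0.64, [0.5041, 0.066]), ([236.0, 224.0], 0.43, [0.5738, -0.1812])]
```

View pics/w2.png

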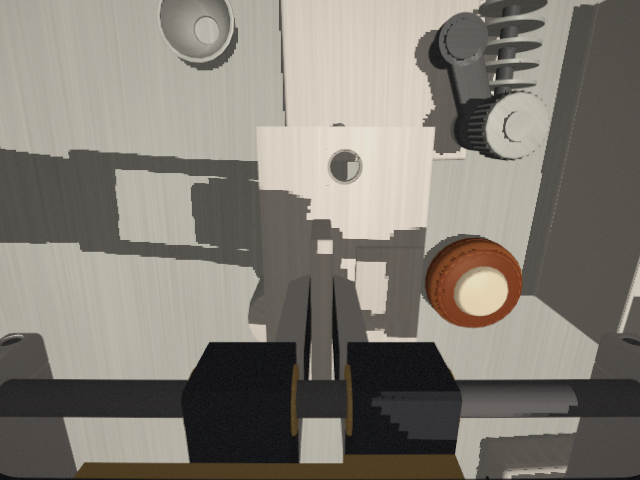

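The wrist view shows the held plate with hole_a at (345,166). The post is at (465,37), the screw head at (515,125), and pin_b is just hidden at (338,126). I'll look at each pin unobstructed, first backing off 40 mm and then moving forward 60 mm.

```bash
cat > pin.py <<'E'
import sys
from h import *
np.set_printoptions(precision=4,suppress=True)
s,p,T=st();q=imaging.read_camera("wrist");save(q,sys.argv[1]);print(s["time_s"],p,T[:,1])
for k,z in dict(pin_a=.03,post=.078,screw=.115,hole_a=p[2]-.0397).items():
    print(k,[(np.round(x["uv"],1).tolist(),round(x["confidence"],2),np.round(at(q,x["uv"],z)[:2],4).tolist()) for x in tip_of(q,k)[:4]])
E
python3 -m handwheel '[[-10,0,0,0],[-25,0,0,0],[-38,0,0,0],[-40,0,0,0],[-40,0,0,0],[-40,0,0,0]]' && python3 pin.py w3 && python3 -m handwheel '[[15,0,0,0],[40,0,0,0],[65,0,0,0],[90,0,0,0],[100,0,0,0],[100,0,0,0],[100,0,0,0],[100,0,0,0]]' && python3 pin.py w4
python3 - <<'E'
import cv2,numpy as np
a=cv2.imread("pics/w3.png")[0:240,200:600];b=cv2.imread("pics/w4.png")[0:240,200:600]
cv2.imwrite("pics/w34.png",cv2.resize(np.vstack([a,b]),None,fx=1.25,fy=1.25))
E
```

```text
time_s: 9.48
ee_pos: [0.4909, 0.0204, 0.2294]
eef_rot: [-2.186, -2.256, -0.0]
ft_force: [0.3, 0.4, -2.9]
width: 0.0098
gripper_force: 35.0
9.4833 [0.4909 0.0204 0.2294] [ 0.9995  0.0318 -0.0001]
pin_a [([337.6, 82.5], 0.78, [0.5023, 0.1476])]
post []
screw [([514.8, 62.3], 0.75, [0.6203, 0.1538])]
hole_a [([340.5, 168.7], 0.98, [0.4997, 0.0845]), ([340.1, 372.3], 0.6, [0.5055, -0.0431])]
time_s: 10.4
ee_pos: [0.4877, 0.1196, 0.2294]
eef_rot: [2.185, 2.257, -0.001]
ft_force: [0.6, -1.0, -3.6]
width: 0.0098
gripper_force: 35.0
10.4 [0.4877 0.1196 0.2294] [ 0.9995  0.0323 -0.0001]
pin_a [([334.6, 191.6], 0.67, [0.5007, 0.1462]), ([332.8, 46.1], 0.66, [0.4935, 0.2765]), ([461.8, 195.5], 0.55, [0.6278, 0.1465])]
post [([455.4, 120.9], 0.88, [0.5945, 0.2148])]
screw [([492.5, 205.4], 0.9, [0.6182, 0.153])]
hole_a [([343.1, 168.8], 0.92, [0.4979, 0.1836]), ([342.2, 370.5], 0.9, [0.5037, 0.0574])]
```

View pics/w34.png

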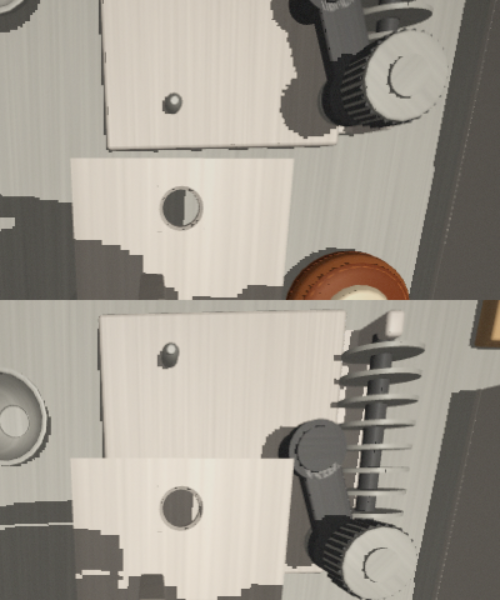

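Both crops show the pins clearly. Pin_b has its tip at about (340,79) and its foot at (337,86). Pin_a has its tip at about (338,38) and its foot at (334,49). I'll refine both numerically and compare with the held holes.

Run:
```python
from h import *
np.set_printoptions(precision=4,suppress=True)
q=imaging.read_camera("wrist");s,p,T=st()
# camera pose in tool frame, re-used for the earlier picture (tool displaced)
def shifted(d):
    r=dict(q);Rm=R.from_rotvec(q["rvec"]).as_matrix();r["tvec"]=np.array(q["tvec"])-Rm@np.array(d);return r
qb=shifted([.4909-p[0],.0204-p[1],0])
for n,Q,t,f,net in(("b",qb,(340,79),(337,86),(337.6,82.5)),("a",q,(337.6,37.6),(334,49),(332.8,46.1))):
    print(n,at(Q,t,.057),at(Q,f,.03),at(Q,net,.03))
# corners of deck: pic1 left-near corner (crop 109,147), pic2 left-far (crop 100,316-300)
print("near left",at(qb,(200+109/1.25,149/1.25),.03),"near right",at(qb,(200+338/1.25,142/1.25),.03))
print("far left",at(q,(200+99/1.25,17/1.25),.03),"far right",at(q,(200+345/1.25,12/1.25),.03))
for uv,z in(((344.8,166.6),-.0337),((344.8,168.8),-.0397)):print("hole",at(q,uv,p[2]+z))
e=.5*np.hypot(1,0)
print("plate corners",[at(q,(200+c/1.25,r/1.25),p[2]-.0337) for c,r in((71,159),(293,159))],p)
```

```text
b [0.5034 0.1467 0.057 ] [0.5021 0.1444 0.03  ] [0.5025 0.1474 0.03  ]
a [0.4968 0.2773 0.057 ] [0.4949 0.2743 0.03  ] [0.4938 0.2766 0.03  ]
near left [0.4565 0.1139 0.03  ] near right [0.6282 0.1245 0.03  ]
far left [0.4459 0.3008 0.03  ] far right [0.6175 0.3096 0.03  ]
hole [0.4985 0.1853 0.1958]
hole [0.499  0.1836 0.1898]
plate corners [array([0.4533, 0.2034, 0.1958]), array([0.5426, 0.2063, 0.1958])] [0.4878 0.1197 0.2295]
```

Pins: a is about (0.4955,0.2765) and b about (0.5027,0.1465), so the yaw is about 0.056. The deck corners agree with this. I'll align and go down to just above the pins.

```bash
python3 -m handwheel '[[20,0,0,0],[45,1,0,-0.7],[70,2,0,-1.4],[91,2,0,-1.4],[91,2,20,-1.4],[91,2,50,-1.4],[91,2,80,-1.4],[91,2,105,-1.4],[91,2,118,-1.4],[91,2,122,-1.4],[91,2,122,-1.4],[91,2,122,-1.4],[91,2,122,-1.4]]' && python3 pin.py w5
python3 - <<'E'
import cv2
a=cv2.imread("pics/w5.png")[60:440,200:560];cv2.imwrite("pics/w5c.png",cv2.resize(a,None,fx=1.55,fy=1.55,interpolation=cv2.INTER_CUBIC))
E
```

```text
time_s: 11.78
ee_pos: [0.4882, 0.2116, 0.1092]
eef_rot: [2.156, 2.282, 0.005]
ft_force: [0.0, 0.7, -2.7]
width: 0.0098
gripper_force: 35.0
11.7833 [0.4882 0.2116 0.1092] [0.9984 0.0567 0.0034]
pin_a [([336.6, 165.2], 0.87, [0.4954, 0.2745])]
post [([504.2, 287.3], 0.6, [0.5924, 0.2161])]
screw [([568.0, 431.9], 0.94, [0.621, 0.1522])]
hole_a [([342.3, 167.4], 0.84, [0.4965, 0.2767]), ([341.6, 373.5], 0.82, [0.5056, 0.1477])]
```

View pics/w5c.png

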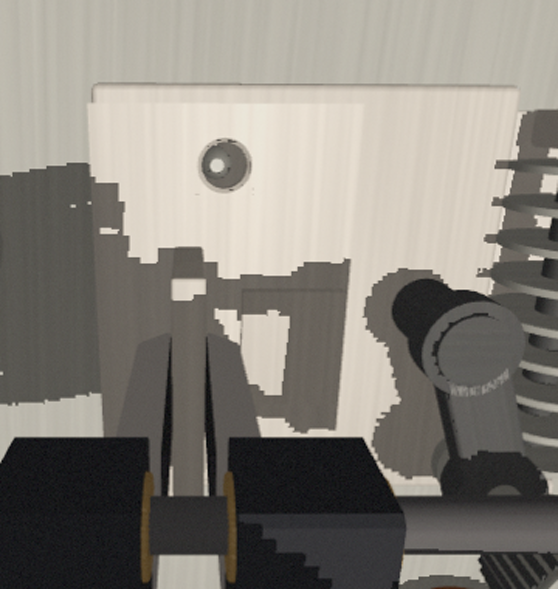

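Pin_a's tip shows inside hole_a: the tip is at (340,166.5) and the rim centre at (344.5,166.5).

Run:
```python
from h import *
q=imaging.read_camera("wrist");s,p,T=st()
a=at(q,(340,166.5),.058);b=at(q,(344.5,166.5),p[2]-.0337);print(a,b,T[:,:2].T@(a-b)*1000)
o,_=ray(q,(320,240));print(o, T.T@(o-p))
```

```text
[0.49487372 0.27608515 0.058     ] [0.49623915 0.27760825 0.07446573] [-1.44678375 -1.47192479]
[0.48292099 0.29332722 0.26233779] [ 0.08195717  0.00068993 -0.15415141]
```

```bash
python3 -m handwheel '[[-1.3,-1.4,0,0],[-1.3,-1.4,4,0],[-1.3,-1.4,8,0],[-1.3,-1.4,12,0],[-1.3,-1.4,16,0],[-1.3,-1.4,19,0],[-1.3,-1.4,22,0],[-1.3,-1.4,22,0]]'
```

```text
time_s: 12.75
ee_pos: [0.485, 0.2099, 0.0845]
eef_rot: [-2.157, -2.283, 0.001]
ft_force: [0.1, -0.0, -3.4]
width: 0.0097
gripper_force: 35.0
```

```bash
python3 -m handwheel '[[0,0,4,0],[0,0,8,0],[0,0,11,0],[0,0,13,0],[0,0,15,0],[0,0,15,0]]'
```

```text
time_s: 13.25
ee_pos: [0.4851, 0.2099, 0.0699]
eef_rot: [-2.157, -2.284, 0.001]
ft_force: [0.5, -0.7, -2.9]
width: 0.01
gripper_force: 35.0
```

```bash
python3 -m handwheel '[[0,0,0.5,0],[0,0,1,0],[0,0,1,0]]' && python3 -m handwheel '[[0,0,0,0],[0,0,0,0],[0,0,0,0],[0,0,0,0],[0,0,0,0],[0,0,0,0]]' 40 && python3 -m handwheel '[[0,0,-15,0],[0,0,-40,0],[0,0,-75,0],[0,0,-110,0],[0,0,-140,0],[0,0,-140,0],[-40,0,-140,0],[-40,0,-140,0],[-40,0,-140,0],[-40,0,-140,0]]' && python3 pin.py w6
```

```text
time_s: 13.5
ee_pos: [0.4854, 0.2101, 0.0698]
eef_rot: [2.157, 2.284, 0.0]
ft_force: [-0.7, -0.8, -1.6]
width: 0.0098
gripper_force: 35.0
time_s: 14.0
ee_pos: [0.4855, 0.2101, 0.0696]
eef_rot: [2.157, 2.284, 0.0]
ft_force: [0.4, -0.4, -0.5]
width: 0.0396
gripper_force: 0.0
time_s: 14.83
ee_pos: [0.4872, 0.17, 0.2087]
eef_rot: [-2.157, -2.282, 0.001]
ft_force: [0.8, -0.2, 0.5]
width: 0.0399
gripper_force: 0.0
14.8333 [0.4872 0.17   0.2087] [ 0.9984  0.056  -0.0013]
pin_a [([337.3, 105.1], 0.73, [0.4956, 0.2765]), ([333.2, 244.3], 0.66, [0.5004, 0.1488])]
post [([454.6, 188.3], 0.92, [0.5918, 0.2159])]
screw [([494.9, 282.7], 0.85, [0.6195, 0.1518])]
hole_a [([332.7, 105.9], 0.85, [0.4882, 0.2657]), ([333.9, 248.6], 0.68, [0.4939, 0.1893])]
```

View pics/w6.png

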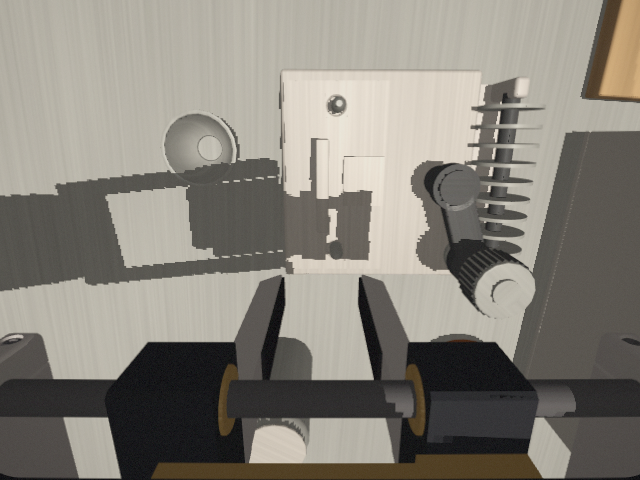

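The plate lies flat with both pins through its holes, at (337,104) and (334,248). The pad faces the discs, and the screw head is at (500,285). Next I go over the head with tool y tangential to the swing, descend with the fingers wide, and cage it.

```bash
python3 -m handwheel '[[-6,30,0,-5],[-12,65,0,-10],[-19,100,0,-15],[-25,131,0,-19.7],[-25,131,0,-19.7],[-25,131,0,-19.7],[-25,131,0,-19.7]]' 74 && python3 pin.py w7
```

```text
time_s: 15.67
ee_pos: [0.6189, 0.153, 0.2087]
eef_rot: [-1.734, -2.617, 0.002]
ft_force: [-0.2, 0.1, -0.7]
width: 0.0737
gripper_force: 0.0
15.6667 [0.6189 0.153  0.2087] [ 0.9209  0.3898 -0.0019]
pin_a [([244.2, 34.8], 0.75, [0.4968, 0.2763]), ([201.0, 178.2], 0.74, [0.4998, 0.1483])]
post [([325.9, 155.4], 0.61, [0.5968, 0.2147])]
screw [([321.1, 251.0], 0.7, [0.6192, 0.1525]), ([248.6, 122.0], 0.31, [0.54, 0.2164])]
hole_a [([239.8, 35.2], 0.84, [0.5328, 0.2553]), ([203.5, 182.8], 0.75, [0.5385, 0.18])]
```

```bash
python3 -m handwheel '[[0,0,25,0],[0,0,50,0],[0,0,70,0],[0,0,82,0],[0,0,88,0],[0,0,88,0]]' 74 && python3 -m handwheel '[[0,0,0,0],[0,0,0,0],[0,0,0,0],[0,0,0,0],[0,0,0,0],[0,0,0,0]]' 47 5
python3 - <<'E'
from h import *
s,p,T=st();Post=np.array([.5925,.2162]);v=p[:2]-Post
a0=np.arctan2(v[1],v[0]);end=np.pi+.056-2*np.pi
print(a0,np.hypot(*v),"swing",a0-end, s["joints"])
n=17;tot=a0-end
for i in range(1,n+1):
    a=a0-tot*i/n;X=Post+.069*np.array([np.cos(a),np.sin(a)])
    d=T[:2,:2].T@(X-p[:2])*1000;print("[%.1f,%.1f,0,%.1f]"%(d[0],d[1],np.degrees(tot*i/n)),end=",")
E
```

```text
time_s: 16.42
ee_pos: [0.6187, 0.1526, 0.1202]
eef_rot: [-1.734, -2.618, 0.003]
ft_force: [0.6, -0.8, 0.0]
width: 0.0739
gripper_force: 0.0
time_s: 16.92
ee_pos: [0.6201, 0.1526, 0.122]
eef_rot: [1.734, 2.619, 0.001]
ft_force: [1.1, 0.4, 0.2]
width: 0.0469
gripper_force: 0.0
-1.1610499390967914 0.0693564460500139 swing 1.9245427144930016 [ 1.05886263e-01  4.38462539e-01  1.47341581e+00 -3.50043592e-05
  1.22885774e+00 -2.94909237e-01]
[0.7,-7.8,0,6.5],[2.0,-15.5,0,13.0],[4.1,-23.0,0,19.5],[7.0,-30.3,0,25.9],[10.8,-37.1,0,32.4],[15.3,-43.5,0,38.9],[20.5,-49.3,0,45.4],[26.3,-54.5,0,51.9],[32.7,-59.0,0,58.4],[39.5,-62.8,0,64.9],[46.7,-65.8,0,71.3],[54.2,-67.9,0,77.8],[61.9,-69.2,0,84.3],[69.7,-69.6,0,90.8],[77.5,-69.1,0,97.3],[85.2,-67.8,0,103.8],[92.7,-65.6,0,110.3],
```

```bash
python3 -m handwheel '[[0.7,-7.8,0,6.5],[2,-15.5,0,13],[4.1,-23,0,19.5],[7,-30.3,0,26],[10.8,-37.1,0,32.5],[15.3,-43.5,0,39],[20.5,-49.3,0,45.5]]' && python3 -m handwheel '[[0,0,0,0]]'
python3 - <<'E'
from h import *
s,p,T=st();Post=np.array([.5925,.2162]);v=p[:2]-Post
a0=np.arctan2(v[1],v[0]);end=np.pi+.056-2*np.pi;print(p,np.hypot(*v),a0-end,T[:,1],s["wrist_torque"])
n=10;tot=a0-end
for i in range(1,n+1):
    a=a0-tot*i/n;X=Post+.069*np.array([np.cos(a),np.sin(a)])
    d=T[:2,:2].T@(X-p[:2])*1000;print("[%.1f,%.1f,0,%.1f]"%(d[0],d[1],np.degrees(tot*i/n)),end=",")
E
```

```text
time_s: 17.5
ee_pos: [0.5675, 0.1523, 0.1221]
eef_rot: [2.616, 1.736, 0.005]
ft_force: [2.7, 0.4, -0.8]
width: 0.0472
gripper_force: 1.1
time_s: 17.58
ee_pos: [0.5659, 0.1526, 0.1218]
eef_rot: [2.614, 1.743, 0.001]
ft_force: [-0.5, 0.2, 0.1]
width: 0.047
gripper_force: 0.0
[0.56592165 0.15257601 0.1218292 ] 0.0689523098053802 1.1190901691511417 [ 9.23182716e-01 -3.84361214e-01  3.60620312e-04] [-0.07432982 -0.06177927  0.02172031]
[0.4,-7.7,0,6.4],[1.7,-15.3,0,12.8],[3.8,-22.7,0,19.2],[6.8,-29.9,0,25.6],[10.5,-36.6,0,32.1],[15.0,-42.9,0,38.5],[20.1,-48.7,0,44.9],[25.9,-53.8,0,51.3],[32.2,-58.3,0,57.7],[38.9,-62.0,0,64.1],
```

```bash
python3 -m handwheel '[[0.4,-7.7,0,6.4],[1.7,-15.3,0,12.8],[3.8,-22.7,0,19.2],[6.8,-29.9,0,25.6],[10.5,-36.6,0,32],[15,-42.9,0,38.4],[20.1,-48.7,0,45],[25.9,-53.8,0,51.3],[32.2,-58.3,0,57.7]]' && python3 -m handwheel '[[3,-1.7,0,3],[6.8,-0.5,0,6],[6.8,-0.5,0,6]]' && python3 -m handwheel '[[0,-1,0,0],[0,-2,0,0]]'&& python3 -m handwheel '[[0,-1,0,0],[0,-2,0,0]]'; python3 -c "
from h import *;s,p,T=st();print(T[:,:2],p,s['joints'])"
```

```text
time_s: 18.33
ee_pos: [0.5253, 0.2034, 0.1219]
eef_rot: [3.128, 0.264, 0.0]
ft_force: [-0.2, -3.0, 1.2]
width: 0.0472
gripper_force: 1.5
time_s: 18.58
ee_pos: [0.5323, 0.2059, 0.1216]
eef_rot: [3.14, 0.106, 0.001]
ft_force: [-0.4, 0.7, 0.2]
width: 0.047
gripper_force: 0.0
time_s: 18.75
ee_pos: [0.5315, 0.2074, 0.1214]
eef_rot: [3.139, 0.107, -0.0]
ft_force: [0.0, -1.9, 1.6]
width: 0.0472
gripper_force: 1.0
time_s: 18.92
ee_pos: [0.5307, 0.2094, 0.1213]
eef_rot: [3.139, 0.105, -0.002]
ft_force: [-0.8, -2.0, 1.6]
width: 0.0471
gripper_force: 1.3
[[ 0.99778143  0.06655946]
 [ 0.06655783 -0.9977819 ]
 [-0.00150481  0.001062  ]] [0.53073485 0.20941236 0.12132769] [ 2.24611538e-01  3.10051881e-01  1.65277800e+00 -8.78055733e-04
  1.18041608e+00  1.72913473e+00]
```

```bash
python3 -m handwheel '[[-4,0,0,0],[-7,0,0,0],[-7,0,0,0]]' && python3 -m handwheel '[[0,-1,0,0],[0,-2,0,0],[0,-2,0,0]]'&& python3 -m handwheel '[[0,-1,0,0],[0,-2,0,0],[0,-2,0,0]]'; python3 -m handwheel '[[0,-1,0,0],[0,-2,0,0],[0,-2,0,0]]'
```

```text
time_s: 19.17
ee_pos: [0.5238, 0.2096, 0.1215]
eef_rot: [-3.14, -0.104, -0.0]
ft_force: [-0.3, -1.2, -0.1]
width: 0.0469
gripper_force: 0.6
time_s: 19.42
ee_pos: [0.5236, 0.2114, 0.1213]
eef_rot: [3.14, 0.103, -0.002]
ft_force: [-1.8, -2.4, 0.3]
width: 0.047
gripper_force: 1.0
time_s: 19.67
ee_pos: [0.5236, 0.2136, 0.1211]
eef_rot: [3.14, 0.103, -0.002]
ft_force: [-1.3, -2.7, 0.3]
width: 0.0468
gripper_force: 1.0
time_s: 19.92
ee_pos: [0.5236, 0.2149, 0.1211]
eef_rot: [3.138, 0.104, -0.002]
ft_force: [-2.1, -5.2, -0.2]
width: 0.0473
gripper_force: 2.2
```

```bash
python3 -m handwheel '[[0,-1,0,0],[0,-1,0,0]]'; python3 -m handwheel '[[0,-1,0,0],[0,-1,0,0]]'
```

```text
time_s: 20.08
ee_pos: [0.5236, 0.215, 0.1211]
eef_rot: [3.137, 0.103, -0.002]
ft_force: [-1.9, -7.6, 0.9]
width: 0.0472
gripper_force: 3.4
time_s: 20.25
ee_pos: [0.5235, 0.2151, 0.121]
eef_rot: [3.135, 0.104, -0.002]
ft_force: [-1.3, -9.5, 0.8]
width: 0.0471
gripper_force: 4.6
```

The arm is at its stop: the tool stalls while the force rises to 9.5 N. I'll open, centre on the head and rewind the wrist.

```bash
python3 -m handwheel '[[0,2,0,0],[0,3.5,0,0],[0,3.5,0,0],[0,3.5,0,0],[0,3.5,0,0]]' 74 && python3 -m handwheel '[[0,0,0,-7],[0,0,0,-14],[0,0,0,-21],[0,0,0,-28],[0,0,0,-35],[0,0,0,-42],[0,0,0,-49],[0,0,0,-56],[0,0,0,-63],[0,0,0,-70],[0,0,0,-77],[0,0,0,-84],[0,0,0,-91],[0,0,0,-98],[0,0,0,-105],[0,0,0,-112],[0,0,0,-119],[0,0,0,-119]]' && python3 -m handwheel '[[0,0,0,-7],[0,0,0,-14],[0,0,0,-21],[0,0,0,-28],[0,0,0,-35],[0,0,0,-42],[0,0,0,-49],[0,0,0,-56],[0,0,0,-63],[0,0,0,-70],[0,0,0,-77],[0,0,0,-84],[0,0,0,-91],[0,0,0,-98],[0,0,0,-105],[0,0,0,-112],[0,0,0,-112],[0,0,0,-112]]' && python3 pin.py w8; python3 -c "
from h import *;s,p,T=st();print(T[:,:2],p,s['joints'],s['wrist_torque'])"
```

```text
time_s: 20.67
ee_pos: [0.5244, 0.2146, 0.1218]
eef_rot: [-3.139, -0.104, -0.002]
ft_force: [-0.0, 0.2, -1.0]
width: 0.0732
gripper_force: 0.0
time_s: 22.17
ee_pos: [0.5242, 0.2144, 0.1216]
eef_rot: [1.502, 2.759, 0.001]
ft_force: [-0.5, -0.7, -0.1]
width: 0.0738
gripper_force: 0.0
time_s: 23.67
ee_pos: [0.5241, 0.2142, 0.1215]
eef_rot: [-1.438, 2.793, 0.0]
ft_force: [-0.4, 0.7, -0.1]
width: 0.0743
gripper_force: 0.0
23.6667 [0.5241 0.2142 0.1215] [-0.8139  0.581  -0.0001]
pin_a [([292.1, 154.6], 0.56, [0.5005, 0.1462])]
post [([233.3, 339.0], 0.69, [0.5938, 0.2153])]
screw [([320.2, 306.1], 0.73, [0.5249, 0.2131])]
hole_a [([294.9, 154.3], 0.72, [0.4942, 0.147]), ([399.3, 295.4], 0.63, [0.4926, 0.2484])]
[[-5.78276701e-01 -8.15840705e-01]
 [-8.15840703e-01  5.78276702e-01]
 [-6.97060028e-05  7.49189101e-06]] [0.52402316 0.21400077 0.12145837] [ 2.34798652e-01  3.00044239e-01  1.66569239e+00  5.58679780e-05
  1.17580853e+00 -2.29020069e+00] [ 0.06320468 -0.09228525 -0.00274357]
```

View pics/w8.png

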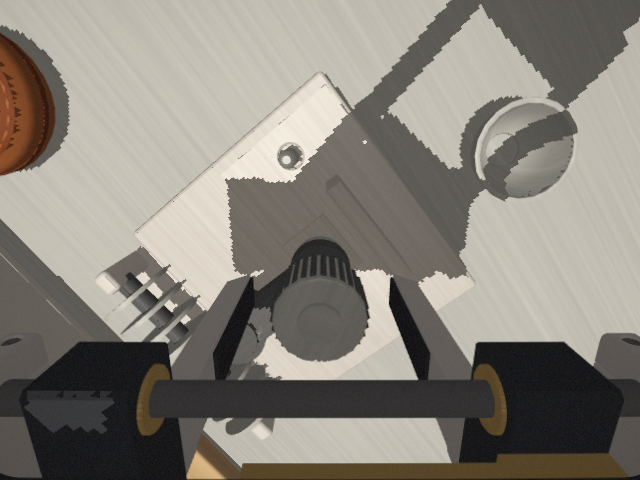

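The wrist view shows the head at (320,310), centred between the fingers, with the arm over the pad. I'll grip it and start turning.

```bash
python3 -m handwheel '[[0,0,0,0],[0,0,0,0],[0,0,0,0],[0,0,0,0],[0,0,0,0],[0,0,0,0],[0,0,0,0]]' 0 25
cat > t.py <<'E'
from h import *
s,p,T=st();print(round(s["time_s"],2),"pos",np.round(p,4),"j6",round(s["joints"][5],3),"f",np.round(s["ft_force"],1),"tau",np.round(s["wrist_torque"],3))
E
python3 t.py; python3 -m handwheel '[[0,0,0.4,7],[0,0,0.9,14],[0,0,1.3,21],[0,0,1.7,28]]'; python3 t.py;  python3 -m handwheel '[[0,0,0.4,7],[0,0,0.9,14],[0,0,1.3,21],[0,0,1.7,28]]'; python3 t.py
```

```text
time_s: 24.5
ee_pos: [0.5246, 0.2136, 0.1215]
eef_rot: [-1.444, 2.789, -0.002]
ft_force: [3.5, -2.2, -1.6]
width: 0.0435
gripper_force: 25.0
24.5 pos [0.5246 0.2136 0.1215] j6 -2.292 f [ 3.5 -2.2 -1.6] tau [-0.174 -0.519 -0.017]
time_s: 24.83
ee_pos: [0.5247, 0.2135, 0.1198]
eef_rot: [-0.718, 3.057, -0.002]
ft_force: [2.8, -2.8, -2.0]
width: 0.0437
gripper_force: 25.0
24.83 pos [0.5247 0.2135 0.1198] j6 -1.797 f [ 2.8 -2.8 -2. ] tau [-0.25  -0.593  0.083]
time_s: 25.17
ee_pos: [0.5247, 0.2134, 0.1181]
eef_rot: [0.043, 3.14, -0.002]
ft_force: [2.4, -2.0, -2.1]
width: 0.0438
gripper_force: 25.0
25.17 pos [0.5247 0.2134 0.1181] j6 -1.309 f [ 2.4 -2.  -2.1] tau [-0.32  -0.595  0.077]
```

```bash
python3 -m handwheel '[[0,0,0.4,7],[0,0,0.9,14],[0,0,1.3,21],[0,0,1.3,21]]' >/dev/null; python3 t.py;  python3 -m handwheel '[[0,0,0.4,7],[0,0,0.4,7]]'>/dev/null; python3 t.py;python3 -m handwheel '[[0,0,0.4,7],[0,0,0.4,7]]'>/dev/null; python3 t.py
```

```text
25.5 pos [0.5247 0.2133 0.1168] j6 -0.946 f [ 2.5 -3.5 -1.1] tau [-0.509 -0.661 -0.162]
25.67 pos [0.5247 0.2133 0.1164] j6 -0.826 f [ 4.  -3.3 -1.8] tau [-0.583 -0.776 -0.07 ]
25.83 pos [0.5247 0.2133 0.116 ] j6 -0.705 f [ 3.5 -4.3 -1.7] tau [-0.707 -0.787 -0.069]
```

```bash
python3 -m handwheel '[[0,0,0.4,7],[0,0,0.4,7]]' >/dev/null; python3 t.py;  python3 -m handwheel '[[0,0,0.4,7],[0,0,0.4,7]]'>/dev/null; python3 t.py;python3 -m handwheel '[[0,0,0.4,7],[0,0,0.4,7]]'>/dev/null; python3 t.py
```

```text
26.0 pos [0.5247 0.2132 0.1156] j6 -0.583 f [ 3.5 -4.2 -1.8] tau [-0.672 -0.708 -0.036]
26.17 pos [0.5246 0.2132 0.1151] j6 -0.461 f [ 3.1 -4.4 -2. ] tau [-0.721 -0.788 -0.054]
26.33 pos [0.5246 0.2132 0.1147] j6 -0.339 f [ 3.6 -4.7 -1.8] tau [-0.702 -0.7   -0.13 ]
```

```bash
python3 -m handwheel '[[0,0,0.4,7]]' >/dev/null; python3 t.py;  python3 -m handwheel '[[0,0,0.4,7]]'>/dev/null; python3 t.py;python3 -m handwheel '[[0,0,0.4,7]]'>/dev/null; python3 t.py; python3 -m handwheel '[[0,0,0.4,7]]'>/dev/null; python3 t.py
```

```text
26.42 pos [0.5246 0.2132 0.1143] j6 -0.219 f [ 3.4 -3.7 -2.6] tau [-0.674 -0.796  0.071]
26.5 pos [0.5245 0.2132 0.1138] j6 -0.093 f [ 4.5 -3.6 -2.4] tau [-0.691 -0.72   0.159]
26.58 pos [0.5245 0.2132 0.1134] j6 0.03 f [ 3.2 -2.8 -1.5] tau [-0.736 -0.728  0.134]
26.67 pos [0.5245 0.2132 0.1132] j6 0.152 f [ 3.1 -4.6 -0.4] tau [-0.743 -0.552  0.119]
```

```bash
python3 -m handwheel '[[0,0,0.4,7]]' >/dev/null; python3 t.py;  python3 -m handwheel '[[0,0,0,0]]'>/dev/null; python3 t.py;python3 -m handwheel '[[0,0,0.2,7]]'>/dev/null; python3 t.py; python3 -m handwheel '[[0,0,0,0]]'>/dev/null; python3 t.py
```

```text
26.75 pos [0.5245 0.2132 0.1129] j6 0.274 f [ 3.5 -4.5 -0. ] tau [-0.83  -0.5    0.161]
26.83 pos [0.5246 0.2131 0.1129] j6 0.271 f [ 3.5 -3.4 -1. ] tau [-0.847 -0.564 -0.004]
26.92 pos [0.5245 0.2132 0.1128] j6 0.391 f [ 2.3 -4.4  0.2] tau [-0.798 -0.512  0.211]
27.0 pos [0.5245 0.2132 0.1128] j6 0.393 f [ 2.1 -4.1 -1.2] tau [-0.851 -0.526  0.016]
```

```bash
for i in 1 2; do :; done; python3 -m handwheel '[[0,0,0.2,7]]'>/dev/null; python3 t.py; python3 -m handwheel '[[0,0,0,0]]'>/dev/null; python3 t.py;  python3 -m handwheel '[[0,0,0.2,7]]'>/dev/null; python3 t.py; python3 -m handwheel '[[0,0,0,0]]'>/dev/null; python3 t.py
```

```text
27.08 pos [0.5245 0.2132 0.1127] j6 0.513 f [ 2.2 -4.4 -0.2] tau [-0.864 -0.458  0.318]
27.17 pos [0.5245 0.2132 0.1126] j6 0.515 f [ 2.1 -4.1 -0.8] tau [-0.845 -0.542 -0.02 ]
27.25 pos [0.5246 0.2132 0.1125] j6 0.635 f [ 3.6 -4.1  0.7] tau [-0.784 -0.448  0.335]
27.33 pos [0.5245 0.2132 0.1125] j6 0.637 f [ 2.  -5.4 -0.4] tau [-0.798 -0.533  0.017]
```

Turning torque has risen from about 0.12 to 0.33 N m, and the head stopped sinking near j6 ≈ 0.1, so it is about 0.5 rad past touching. I'll grip firmer to rule out slip and make one last small turn.

```bash
python3 -m handwheel '[[0,0,0,0],[0,0,0,0]]' - 45 >/dev/null; python3 t.py; python3 -m handwheel '[[0,0,0,4]]'>/dev/null; python3 t.py; python3 -m handwheel '[[0,0,0,7]]'>/dev/null; python3 t.py;python3 -m handwheel '[[0,0,0,0]]'>/dev/null; python3 t.py
```

```text
27.5 pos [0.5245 0.2132 0.1125] j6 0.634 f [ 3.2 -5.3 -0.1] tau [-0.805 -0.499  0.047]
27.58 pos [0.5245 0.2132 0.1124] j6 0.704 f [ 2.8 -4.1 -0.5] tau [-0.783 -0.522  0.405]
27.67 pos [0.5245 0.2132 0.1124] j6 0.829 f [ 4.  -3.3 -0.8] tau [-0.804 -0.568  0.458]
27.75 pos [0.5245 0.2132 0.1123] j6 0.829 f [ 2.6 -4.3 -0.6] tau [-0.802 -0.508  0.093]
```

The turn is about 0.75 rad past touching by the sinking of the head, and about 0.6–0.8 by the rest torque. That is in the snug band but near its top, so I'll ease 4° and let go.

```bash
python3 -m handwheel '[[0,0,0,-4],[0,0,0,-4]]'>/dev/null; python3 t.py; python3 -m handwheel '[[0,0,0,0],[0,0,0,0],[0,0,0,0],[0,0,0,0],[0,0,0,0],[0,0,0,0]]' 74 30; python3 -m handwheel '[[0,0,-10,0],[0,0,-35,0],[0,0,-70,0],[0,0,-100,0],[0,0,-130,0],[-30,0,-130,0],[-60,0,-130,0],[-60,0,-130,0],[-60,0,-130,0],[-60,0,-130,0]]'; python3 pin.py w9
python3 - <<'E'
import cv2,numpy as np
from h import *
for n in("scene","top"): 
    q=imaging.read_camera(n);save(q,n+"9")
    print(n,[(k,[np.round(at(q,x["uv"],z)[:2],3).tolist() for x in tip_of(q,k)[:1]]) for k,z in dict(shaker_mid=.065,mould_mid=.02,tart_ring_mid=.015,screw=.107,post=.078).items()])
a=cv2.imread("pics/w9.png");b=cv2.imread("pics/scene9.png")[200:380,300:500]
cv2.imwrite("pics/w9s.png",np.hstack([a[:,80:560],cv2.resize(b,(320,288))[:,:] if 0 else cv2.copyMakeBorder(cv2.resize(b,(320,288)),0,192,0,0,cv2.BORDER_CONSTANT)]))
E
```

```text
27.92 pos [0.5245 0.2132 0.1124] j6 0.753 f [ 2.1 -4.7 -0.3] tau [-0.791 -0.512  0.267]
time_s: 28.42
ee_pos: [0.5238, 0.2142, 0.1121]
eef_rot: [-2.723, -1.566, 0.0]
ft_force: [0.9, -0.0, 0.6]
width: 0.0738
gripper_force: 0.0
time_s: 29.25
ee_pos: [0.4941, 0.1624, 0.2428]
eef_rot: [-2.724, -1.565, -0.002]
ft_force: [-0.3, -0.5, 0.4]
width: 0.0739
gripper_force: 0.0
29.25 [0.4941 0.1624 0.2428] [ 0.8638 -0.5038  0.0006]
pin_a [([335.3, 223.2], 0.69, [0.5036, 0.1469]), ([260.2, 115.7], 0.61, [0.4936, 0.2775])]
post [([390.2, 121.6], 0.76, [0.5921, 0.212])]
screw [([324.1, 164.0], 0.56, [0.5269, 0.2124])]
hole_a [([337.2, 227.3], 0.84, [0.5186, 0.185]), ([261.2, 118.0], 0.8, [0.5135, 0.2553])]
scene [('shaker_mid', [[0.465, 0.004]]), ('mould_mid', [[0.379, 0.235]]), ('tart_ring_mid', [[0.594, -0.204]]), ('screw', [[0.524, 0.216]]), ('post', [[0.596, 0.219]])]
top [('shaker_mid', [[0.463, -0.0]]), ('mould_mid', [[0.38, 0.239]]), ('tart_ring_mid', [[0.601, -0.204]]), ('screw', []), ('post', [[0.599, 0.219]])]
```

View pics/w9s.png

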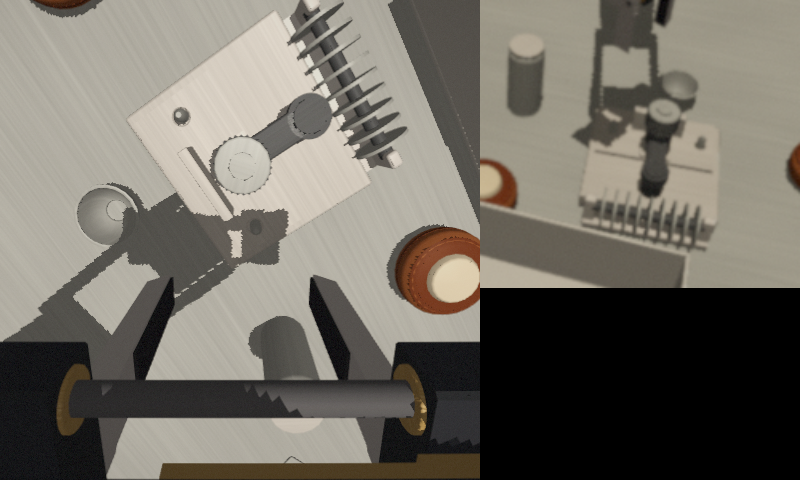

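The final views show the plate flat on both pins with the arm over the pad and the screw down on it. The bystanders are unmoved and the gripper is clear of everything, so I'm handing in.

```bash
python3 -c "
from plant import arm;print(arm.finish_job())"
```

```text
the job is handed in; nothing more can be done
None
```

The job is handed in after about 29 s of robot time: the plate sits flat on both pins with its pad towards the discs, the clamp arm is at its stop, and the screw is seated an estimated 0.55–0.75 rad past touching (not re-checked after letting go), with the gripper clear and no bystander seen to move.

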